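# Third hand: hold the fitting bar against the sprung stop of a mounting jig

## Robot

A 6-joint arm with a two-finger parallel gripper is mounted at the origin on a cart in front of the work surface, level with it; the furniture and walls round the work are solid. World frame = base frame: x ahead of the robot, y to its left, z up, the work surface at z = 0. Lengths are in mm, angles in rad, forces in N, time in s.
With the tool pointing down it reaches from about 350 to 875 mm from the base axis. Payload 4.2 kg.
Tool frame: the origin (TCP) lies midway between the tips of the shut fingers; the grasp point (between the pads) lies 19 mm behind it; y points along the fingers, x is the direction in which the jaws open and shut, and the axes are right-handed (so a half turn about y gives the same grasp; the last joint's range is limited). The gripper opens to 85 mm and grips with 20 to 120 N. Pads are 22 mm wide; open, the fingers measure 114 mm over their backs; the gripper's body (76 mm by 85 mm) begins 54 mm behind the grasp point. The pads swing forward as they close: fully open they stand 13 mm farther back than shut.
Start: joints at [-0.875, 0.385, 0.008, 0, -1.194, -0.259], TCP at [264.413, -566.29, 231.312] pointing down, gripper open.
Joint ranges: [-3.14, 3.14], [-1.21, 2.06], [-1.07, 1.41], [-3.16, 2.05], [-2.99, -0.16], [-3.1, 3.1]. Speed limits (rad/s): [2.79, 2.79, 3.14, 3.14, 3.14, 3.14].

## Interface

Orientations are given as a unit quaternion [x, y, z, w].
In Python, from bench import read_state, get_image, job_done gives the robot as it stands.
- The arm moves only by the tool play_rows, never from a script. Its argument "series" is a list of rows, each a list of 7 numbers: the shift along the tool's x, y, z in m, then the turn, a rotation vector about the tool's x, y, z in rad, then the finger opening in m, from 0 to 0.0854. In form: [[x, y, z, wx, wy, wz, claw], ...]. A call has 1 to 10 rows; each row shifts and turns the pose as measured when the row begins, along the tool's axes as they then stand; what a row does not reach is not made up. A row lasts 1/10 s, in which the tool goes at most 50 mm and 8.59 degrees, less where a joint would pass 70% of its speed; a pose out of reach is approached as far as the arm can. A call with a gripper value outside its range is refused whole. The fingers move at their own pace and stop on an object; the grip force is fixed at half the most. Time passes only in rows, so rows that do not move let the fingers close. It gives the time, the measured TCP pose, the force and the opening at its end, in the units of the state.
- read_state(): the state, without advancing time (a new reading comes with each control period).
- get_image(name): name is "side" or "top" or "wrist"; returns a dict with "color" (480x640x3 uint8, red, green, blue), "intrinsics" (3x3 intrinsics, pixels), "origin" and "orientation" of the camera in the world. Camera axes: x right, y down, z forward; pixel columns grow to the right and rows downward; lengths in mm; the calibration is good to about 2 mm. A picture is of the moment at which its call begins. There is no depth.
- job_done(): hands the job in, once; it reports no verdict.
The state is a dict: "clock": time; "joints": joint angles; "joint_vel": joint speeds; "joint_efforts": joint torques, N m; "position": TCP position; "ee_rot": TCP orientation; "contact_force": force on the tool from outside, world axes, zero at the start; "wrist_torque": the same for the moment, N m; "gripper_width": finger opening in mm.
Only numpy, scipy, OpenCV 4.12 (cv2) and the standard library are available. Lean on these libraries where they do the work, as an engineer would, in place of code of your own. Each camera call takes 0.05 s, during which the arm holds its last target. There are 200 camera calls.

## Task

Three bare metal bars lie on the bench; find the one that fits the rectangular throat of the mounting jig, slide it endwise and upright through the throat and press its end against the sprung stop behind, with a steady 10 N or so (6 to 14 N, the index blade standing between the two ticks of the scale), so that a colleague can tighten the clamp screws. Never drive the stop to its end, do not shift the beaker or the brown bottle near the bars, and let the other two bars end up lying on the bench. Finish while still gripping the bar and pressing: do not let go.

Things in the scene. Friction and masses are not known exactly. Their poses are not given: they have to be found in the camera images.
- jig: fixed mounting jig: black steel base 130 x 100 x 12 mm with a bare metal gate, and behind it the sprung stop and its spring housing (x 56 to 82, 70 high). Origin: on the worktop, under the gate; x is the pushing direction, z up; base from x -40 to +90. Black thumb screws stand out sideways to y +-51.
- throat (a point): centre of the throat's mouth, at x -30, y 0, z 35 mm in the jig's frame; axes as the jig's. The throat is 28 wide (y), 38 high (jig z 16 to 54) and 35 long (jig x -30 to +5), roofed by a strap (top at z 64, screw heads to 68); two flared lead-in plates reach forward to jig x -43.
- scale (a point): midway between the two raised dark ticks on the scale bar at the +y side of the stop, jig x +30, y +17.5, z 80 mm; the ticks mark 6 and 14 mm of stop travel, that is 6 and 14 N, tops at z 84.
- sprung_stop (a joint): travel of the sprung stop along the jig's +x, in m, 0 at rest, 0.024 at its end. Spring 1000 N/m without preload: 0.010 is 10 N. An upright index blade on it moves past the scale bar.
- stop_face (a point): centre of the sprung stop's flat face (26 wide, 34 high), which looks to the jig's -x; at rest it is at x +12, y 0, z 35 mm in the jig's frame, and it moves with the stop; axes as the jig's.
- slim_bar: bar of plain bare steel-grey metal, 130 long (its x axis), 24 wide (y), 30 high (z), rectangular section, both ends alike, a screw hole near each end of the top; the one that fits the throat, with 2 mm to spare on each side; 0.18 to 0.33 kg. Origin: centre of its underside; z up. Sizes in mm.
- wide_bar: bar of plain bare steel-grey metal, 130 long (its x axis), 36 wide (y), 30 high (z), rectangular section, both ends alike, a screw hole near each end of the top; too wide for the throat; 0.38 kg. Origin: centre of its underside; z up. Sizes in mm.
- tall_bar: bar of plain bare steel-grey metal, 130 long (its x axis), 24 wide (y), 46 high (z), rectangular section, both ends alike, a screw hole near each end of the top; too high for the throat; 0.39 kg. Origin: centre of its underside; z up. Sizes in mm.
- beaker: clear plastic beaker, 65 across, 77 high, standing; origin at the centre of its base
- bottle: brown bottle with a black cap, 55 across, 112 high, standing; origin at the centre of its base
Mind the look-alikes: they are no part of the job. What is shaped like the wide_bar but green or yellow is not meant.

How it is judged (in metres and radians):
On the way, in this order (a step that is already met when the one before it is completed fails the run):
1. the slim bar is lifted clear of the bench (height (world z) of slim_bar above 0.012 m), for 0.2 s.
2. the slim bar's leading end is inside the throat, bar in line with it (x of slim_bar in the frame of jig above -0.085 m and z of slim_bar in the frame of jig between 0.012 and 0.03 m and y of slim_bar in the frame of jig between -0.006 and 0.006 m and angle between the x axis of slim_bar and the x axis of jig, either way round below 0.12 rad and angle between the z axis of slim_bar and the z axis of jig, either way round below 0.12 rad), for 0.1 s.
At the end, for the whole second after the job is handed in: the slim bar lies in the throat in line with it (within 6 mm and 0.12 rad), still held by the fingers and at rest (under 10 mm/s), its end pressing the sprung stop with 6 to 14 N (stop pushed in 6 to 14 mm); the other two bars lie on the bench (undersides below 30 mm) (contact force between slim_bar and sprung_stop between 6 and 14 N and value of joint sprung_stop between 0.006 and 0.014 m and contact force between the fingers and slim_bar above 3 N and x of slim_bar in the frame of jig between -0.052 and -0.034 m and z of slim_bar in the frame of jig between 0.012 and 0.03 m and y of slim_bar in the frame of jig between -0.006 and 0.006 m and angle between the x axis of slim_bar and the x axis of jig, either way round below 0.12 rad and angle between the z axis of slim_bar and the z axis of jig, either way round below 0.12 rad and linear speed of slim_bar below 0.01 m/s and height (world z) of each of wide_bar, tall_bar below 0.03 m); the arm keeps its last pose, push and grip.
It fails at once if the sprung stop is driven to its end (more than 22 mm) (value of joint sprung_stop above 0.022 m).
It fails at once if the beaker or the brown bottle is shifted more than 30 mm or tipped (distance of any of beaker, bottle from where it was at the start of the episode above 0.03 m or angle between any of beaker, bottle's own z axis and vertical above 0.3 rad).
It also fails if it takes over 42 s, if anything falls off the work surface, if the arm or the gripper's body presses on something with over 40 N, if the wrist force passes 120 N, or if a joint passes its speed limit or range.

## Working session

There is one attempt and no reset: what is moved stays moved. The work goes in short steps, Python scripts to look and compute and a tool call to move; the robot and the scene stay as the last step left them, time stands still between calls to the robot, and variables do not carry over. Pictures are saved under pics/ and viewed, about 8 in all and at most 12, crops included, and the job is handed in when it is done.

Besides the shell and the picture viewer there is one more tool, called after "Request:" by a JSON object that holds its "op" and its "data". play_rows: Moves the arm, as the interface text tells. Its arguments: {"type":"object","properties":{"series":{"type":"array","items":{"type":"array","items":{"type":"number"}}}},"required":["series"]}

```bash
mkdir -p pics
cat > h.py <<'E'
import numpy as np, cv2, pickle
from scipy.spatial.transform import Rotation as R
from bench import read_state, get_image, job_done
def snap(n,tag):
    d=get_image(n); pickle.dump(d,open(f'pics/{tag}.pkl','wb')); cv2.imwrite(f'pics/{tag}.png',d['color'][:,:,::-1]); return d
def load(tag): return pickle.load(open(f'pics/{tag}.pkl','rb'))
def ray(d,uv):
    K=np.array(d['intrinsics']); o=np.array(d['origin'],float); q=np.array(d['orientation'])
    M=R.from_quat(q).as_matrix() if q.size==4 else q
    v=M@np.linalg.solve(K,[uv[0],uv[1],1]); return o,v
def onplane(d,uv,z):
    o,v=ray(d,uv); return o+v*(z-o[2])/v[2]
def proj(d,p):
    K=np.array(d['intrinsics']); q=np.array(d['orientation'])
    M=R.from_quat(q).as_matrix() if q.size==4 else q
    c=K@(M.T@(np.array(p,float)-np.array(d['origin']))); return c[:2]/c[2]
E
python3 - <<'E'
from h import *
s=read_state(); print(s)
for n in('top','side'):
    d=snap(n,n+'0'); print(n,d['origin'],d['orientation'],d['intrinsics'])
E
```

```text
{'clock': 0.0, 'joints': array([-8.75359579e-01,  3.85552033e-01,  6.59558356e-03, -5.03714486e-04,
       -1.19398876e+00, -2.58583159e-01]), 'joint_vel': array([ 0.00147182,  0.00160311, -0.00070798,  0.00081658, -0.00020181,
       -0.00015172]), 'joint_efforts': array([ 1.65812544e-03, -3.92289805e+01,  1.88400328e+01,  4.18612942e+00,
       -4.58051931e-03,  3.17207327e-07]), 'position': array([ 264.18577442, -565.76200395,  230.21177731]), 'ee_rot': array([ 0.37915428,  0.59681948, -0.59604284, -0.3805016 ]), 'contact_force': array([0.02516097, 0.1436797 , 0.31686882]), 'wrist_torque': array([0.03325108, 0.00525606, 0.0453136 ]), 'gripper_width': 85.37427246377176}
top [ 413.49228127  -38.37680251 1147.84190609] [ 0.71097253 -0.70066005  0.04164361 -0.04312038] [[512.07203798   0.         323.85847896]
 [  0.         512.07203798 239.73442545]
 [  0.           0.           1.        ]]
side [ 151.16047594 1114.57513054  950.89239231] [-0.15415757  0.87453217 -0.45265726  0.08081042] [[544.33154584   0.         323.39039798]
 [  0.         544.33154584 245.71263185]
 [  0.           0.           1.        ]]
```

View pics/top0.png

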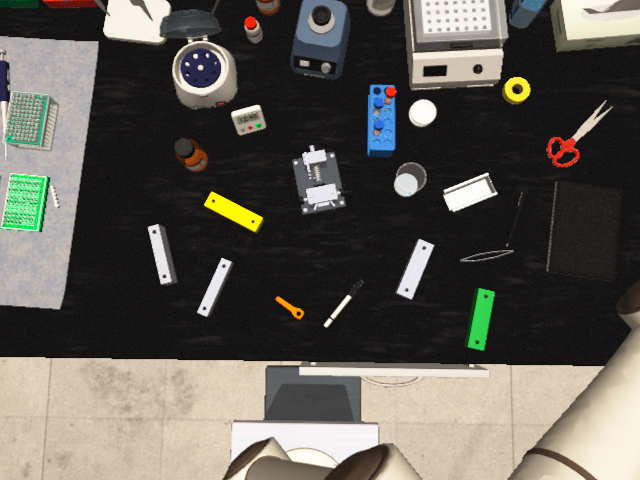

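View pics/side0.png

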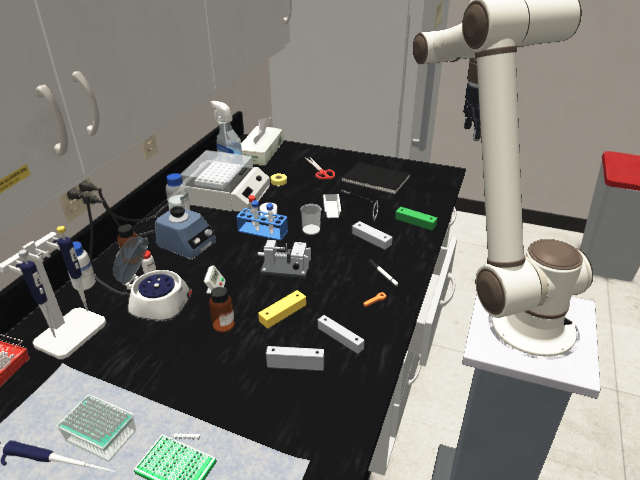

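Candidates for the slim bar in the top view are grey bars at (161,254), (214,287) and (415,269). The yellow bar at (234,212) and the green one at (481,319) are look-alikes. I'll measure the three and view a close crop.

Run:
```python
from h import *
d=load('top0'); im=d['color']; hsv=cv2.cvtColor(im,cv2.COLOR_RGB2HSV)
m=((hsv[:,:,1]<60)&(hsv[:,:,2]>90)).astype(np.uint8)
n,l,st,c=cv2.connectedComponentsWithStats(m)
for (u,v) in((161,254),(214,287),(415,269)):
    k=l[v,u]; cn,_=cv2.findContours((l==k).astype(np.uint8),0,2); r=cv2.minAreaRect(max(cn,key=len)); b=cv2.boxPoints(r)
    print((u,v),st[k],b.round(1).tolist())
    for z in(30,46):
        P=np.array([onplane(d,p,z) for p in b]); print(z,P.mean(0).round(1),[round(float(np.linalg.norm(P[i]-P[(i+1)%4])),1) for i in range(4)])
a=cv2.resize(im[215:335,130:290],(640,480),interpolation=2)
b=cv2.resize(im[135:225,280:360],(533,600),interpolation=2)
c=np.zeros((600,800,3),np.uint8); c[:300,:400]=cv2.resize(a,(400,300)); c[300:600,:400]=cv2.resize(im[230:305,380:480],(400,300),interpolation=2);c[:450,400:]=cv2.resize(im[138:219,282:354],(400,450),interpolation=2)
cv2.imwrite('pics/c1.png',c[:,:,::-1])
```

```text
(161, 254) [148 224  24  61 717] [[146.8000030517578, 226.10000610351562], [158.60000610351562, 223.39999389648438], [172.10000610351562, 281.79998779296875], [160.3000030517578, 284.6000061035156]]
30 [512. 325.  30.] [26.6, 133.2, 26.2, 133.1]
46 [510.6 319.8  46. ] [26.2, 131.3, 25.9, 131.2]
(214, 287) [197 258  35  59 712] [[196.0, 312.29998779296875], [221.1999969482422, 256.79998779296875], [232.0, 261.70001220703125], [206.6999969482422, 317.20001220703125]]
30 [441.6 202.3  30. ] [130.9, 26.1, 130.8, 25.8]
46 [441.2 198.9  46. ] [129.0, 25.8, 128.9, 25.4]
(415, 269) [ 396  239   39   61 1036] [[395.3999938964844, 293.0], [418.1000061035156, 237.6999969482422], [434.29998779296875, 244.39999389648438], [411.6000061035156, 299.6000061035156]]
30 [ 487.8 -234.7   30. ] [131.5, 38.2, 131.3, 37.7]
46 [ 486.7 -231.9   46. ] [129.7, 37.6, 129.5, 37.2]
```

View pics/c1.png

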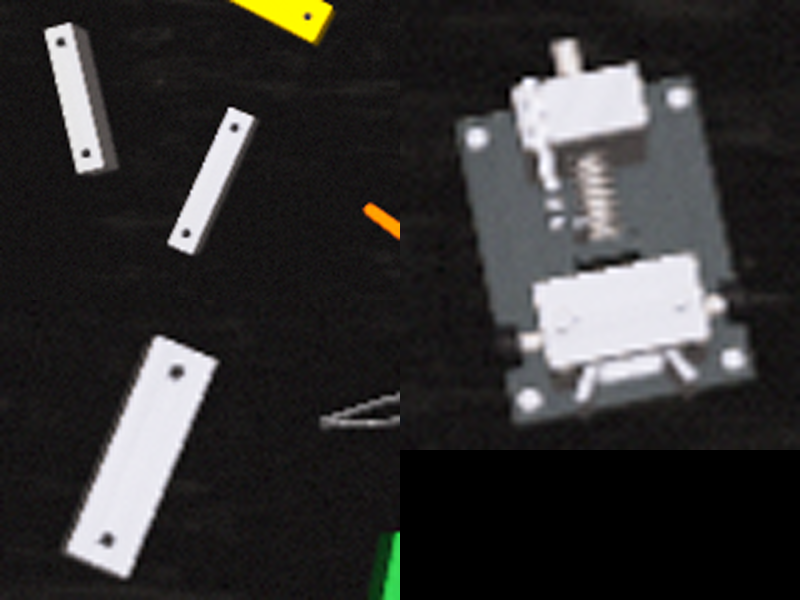

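Measured top faces: (161,254) scales to 131x26 at z = 46, so it is the tall bar and its tall side is visible. (415,269) is 38 wide, so it is the wide bar. (214,287) is 131x26 at z = 30, so it is the slim bar. The jig's gate faces the robot, with the base corners visible in the crop at (513,420), (755,377), (688,78) and (458,122).

```bash
cat >> h.py <<'E'
def tool_rot(ax,up=None):
    """tool y down, tool z = +/- ax (horizontal), the one nearer current"""
    M0=R.from_quat(read_state()['ee_rot']).as_matrix(); y=np.array([0,0,-1.]); best=None
    for s in(1,-1):
        z=s*np.array([ax[0],ax[1],0.])/np.hypot(ax[0],ax[1]); x=np.cross(y,z); M=np.stack([x,y,z],1)
        a=np.linalg.norm(R.from_matrix(M0.T@M).as_rotvec())
        if best is None or a<best[0]: best=(a,M,s)
    return best[1],best[2]
def delta(p,M):
    s=read_state(); M0=R.from_quat(s['ee_rot']).as_matrix()
    dp=np.array(p)-s['position']; rv=R.from_matrix(M0.T@M).as_rotvec()
    print('pos',s['position'].round(1),'dworld',dp.round(1),'dtool_mm',(M0.T@dp).round(1),'final-frame dtool',(M.T@dp).round(1),'rotvec',rv.round(4),'F',s['contact_force'].round(1),'t',round(s['clock'],2))
E
python3 - <<'E'
from h import *
d=load('top0'); 
cr=np.array([[513,420],[755,377],[688,78],[458,122]],float); px=np.c_[282+(cr[:,0]-400)/5.5556-.4,138+cr[:,1]/5.5556-.4]
P=np.array([onplane(d,p,12) for p in px]); print(P.round(1)); print([round(float(np.linalg.norm(P[i]-P[(i+1)%4])),1) for i in range(4)])
ax=(P[2]+P[3]-P[0]-P[1])/2; a=np.arctan2(ax[1],ax[0]); c=P.mean(0); u=np.array([np.cos(a),np.sin(a),0]); o=c-25*u; print('jig yaw',a,'base centre',c,'origin',o)
# gate strap roof check z=64
g=np.array([[533,285],[694,254],[709,338],[550,368]],float); gp=np.c_[282+(g[:,0]-400)/5.5556-.4,138+g[:,1]/5.5556-.4]
G=np.array([onplane(d,p,64) for p in gp]); v=np.array([-u[1],u[0],0])
for q in G: print('gate corner in jig',((q-o)@u).round(1),((q-o)@v).round(1))
m=[[196.0,312.3],[221.2,256.8],[232,261.7],[206.7,317.2]]
B=np.array([onplane(d,p,30) for p in m]); bax=(B[1]+B[2]-B[0]-B[3]); bax/=np.linalg.norm(bax); print('bar',B.mean(0),bax,np.arctan2(bax[1],bax[0]))
M,s=tool_rot(bax); print(M,s)
gpnt=B.mean(0)-26*bax; print('grasp',gpnt)
gpnt[2]=130; delta(gpnt,M)
print(R.from_quat(read_state()['ee_rot']).as_matrix().round(3))
for p,q in (('bottle',(190,165)),('beaker',(406,187))): print(p,onplane(d,q,0).round(0))
E
```

```text
[[609.7  15.2  12. ]
 [628.8 -82.6  12. ]
 [753.1 -53.9  12. ]
 [733.2  40.2  12. ]]
[99.6, 127.6, 96.1, 126.0]
jig yaw 0.21347881573783223 base centre [681.21606313 -20.28327902  12.        ] origin [656.78356802 -25.57980455  12.        ]
gate corner in jig 4.0 31.5
gate corner in jig 3.6 -32.3
gate corner in jig -30.1 -31.4
gate corner in jig -29.5 31.3
bar [441.57445793 202.26794618  30.        ] [ 0.92400062 -0.38239097  0.        ] -0.3923825456170427
[[ 0.38239097  0.         -0.92400062]
 [ 0.92400062  0.          0.38239097]
 [ 0.         -1.         -0.        ]] -1
grasp [417.55044183 212.21011145  30.        ]
pos [ 264.2 -565.8  230.3] dworld [ 153.4  778.  -100.3] dtool_mm [ 640.   101.6 -468. ] final-frame dtool [777.6 100.3 155.8] rotvec [-0.0009  0.829   0.0018] F [ 1.   0.3 -0.9] t 0.1
[[-0.423 -0.001 -0.906]
 [ 0.906  0.002 -0.423]
 [ 0.002 -1.     0.   ]]
bottle [720. 275.   0.]
beaker [ 676. -221.    0.]
```

```bash
cat >> h.py <<'E'
def rows(path,M,claw,rot=True,p0=None):
    """path: list of (point,nrows); print rows"""
    s=read_state(); M0=R.from_quat(s['ee_rot']).as_matrix(); p=s['position'].copy(); N=sum(n for _,n in path)
    rv=R.from_matrix(M0.T@M).as_rotvec()/N; out=[];k=0
    for q,n in path:
        st=(np.array(q)-p)/n
        for i in range(n):
            Mk=M0@R.from_rotvec(rv*k).as_matrix(); out.append(np.r_[(Mk.T@st)/1000,rv]); k+=1
        p=np.array(q,float)
    print('[['+'],['.join(','.join(f'{x:g}' for x in np.r_[r[:3].round(3),r[3:].round(3),claw]) for r in out)+']]')
E
python3 - <<'E'
from h import *
M,s=tool_rot([.924,-.3824]); rows([((470,-230,230),9),((417.5,212.2,150),11)],M,.085)
E
```

```text
[[0.024,0,-0.037,-0,0.041,0,0.085],[0.026,0,-0.035,-0,0.041,0,0.085],[0.027,0,-0.034,-0,0.041,0,0.085],[0.028,0,-0.033,-0,0.041,0,0.085],[0.03,0,-0.032,-0,0.041,0,0.085],[0.031,0,-0.031,-0,0.041,0,0.085],[0.032,0,-0.029,-0,0.041,0,0.085],[0.034,0,-0.028,-0,0.041,0,0.085],[0.035,0,-0.027,-0,0.041,0,0.085],[0.04,0.007,0.002,-0,0.041,0,0.085],[0.04,0.007,0.004,-0,0.041,0,0.085],[0.04,0.007,0.006,-0,0.041,0,0.085],[0.04,0.007,0.007,-0,0.041,0,0.085],[0.039,0.007,0.009,-0,0.041,0,0.085],[0.039,0.007,0.01,-0,0.041,0,0.085],[0.039,0.007,0.012,-0,0.041,0,0.085],[0.038,0.007,0.014,-0,0.041,0,0.085],[0.037,0.007,0.015,-0,0.041,0,0.085],[0.037,0.007,0.017,-0,0.041,0,0.085],[0.036,0.007,0.018,-0,0.041,0,0.085]]
```

Request:
{"op": "play_rows", "data": {"series": [[0.024, 0, -0.037, 0, 0.041, 0, 0.085], [0.026, 0, -0.035, 0, 0.041, 0, 0.085], [0.027, 0, -0.034, 0, 0.041, 0, 0.085], [0.028, 0, -0.033, 0, 0.041, 0, 0.085], [0.03, 0, -0.032, 0, 0.041, 0, 0.085], [0.031, 0, -0.031, 0, 0.041, 0, 0.085], [0.032, 0, -0.029, 0, 0.041, 0, 0.085], [0.034, 0, -0.028, 0, 0.041, 0, 0.085], [0.035, 0, -0.027, 0, 0.041, 0, 0.085], [0.04, 0.007, 0.002, 0, 0.041, 0, 0.085]]}}

```text
clock: 1.1
position: [473.8, -181.0, 218.8]
ee_rot: [-0.497, -0.5, 0.5, 0.503]
contact_force: [0.6, 0.7, -0.3]
gripper_width: 85.0
```

Request:
{"op": "play_rows", "data": {"series": [[0.04, 0.007, 0.004, 0, 0.041, 0, 0.085], [0.04, 0.007, 0.006, 0, 0.041, 0, 0.085], [0.04, 0.007, 0.007, 0, 0.041, 0, 0.085], [0.039, 0.007, 0.009, 0, 0.041, 0, 0.085], [0.039, 0.007, 0.01, 0, 0.041, 0, 0.085], [0.039, 0.007, 0.012, 0, 0.041, 0, 0.085], [0.038, 0.007, 0.014, 0, 0.041, 0, 0.085], [0.037, 0.007, 0.015, 0, 0.041, 0, 0.085], [0.037, 0.007, 0.017, 0, 0.041, 0, 0.085], [0.036, 0.007, 0.018, 0, 0.041, 0, 0.085]]}}

```text
clock: 2.1
position: [431.2, 237.7, 147.1]
ee_rot: [-0.591, -0.381, 0.384, 0.598]
contact_force: [1.0, -1.3, 0.0]
gripper_width: 84.9
```

Run:
```python
from h import *
M,s=tool_rot([.924,-.3824]); delta((417.5,212.2,150),M); rows([((417.5,212.2,130),6)],M,.085)
```

```text
pos [431.2 237.7 147.1] dworld [-13.7 -25.5   2.9] dtool_mm [-28.9  -3.    1.9] final-frame dtool [-28.8  -2.9   2.9] rotvec [-0.0111 -0.0355  0.002 ] F [ 1.  -1.3  0. ] t 2.1
[[-0.005,0.003,0,-0.002,-0.006,0,0.085],[-0.005,0.003,0,-0.002,-0.006,0,0.085],[-0.005,0.003,0,-0.002,-0.006,0,0.085],[-0.005,0.003,0,-0.002,-0.006,0,0.085],[-0.005,0.003,0,-0.002,-0.006,0,0.085],[-0.005,0.003,0,-0.002,-0.006,0,0.085]]
```

Request:
{"op": "play_rows", "data": {"series": [[-0.01, 0, 0.001, -0.004, -0.012, 0, 0.085], [-0.01, 0, 0.001, -0.004, -0.012, 0, 0.085], [-0.009, 0, 0.001, -0.003, -0.012, 0, 0.085], [0, 0, 0, 0, 0, 0, 0.085], [0, 0, 0, 0, 0, 0, 0.085]]}}

```text
clock: 2.6
position: [414.7, 213.0, 145.2]
ee_rot: [-0.587, -0.395, 0.395, 0.587]
contact_force: [0.7, -0.4, -0.0]
gripper_width: 85.0
```

Run:
```python
from h import *
M,s=tool_rot([.924,-.3824]); delta((417.5,212.2,4),M)
d=snap('wrist','w1'); print(d['origin'])
t=np.array([441.6,202.3]); b=np.array([.924,-.3824]); v=np.array([.3824,.924])
im=d['color'][:,:,::-1].copy()
for i in(-65,65):
  for j in(-12,12):
    p=t+i*b+j*v; q=proj(d,(*p,30)); print(q.round(0)); cv2.circle(im,tuple(int(x) for x in q),4,(0,0,255),1)
cv2.imwrite('pics/w1.png',im)
```

```text
pos [414.7 213.  145.2] dworld [   2.8   -0.8 -141.2] dtool_mm [  0.5 141.2  -3. ] final-frame dtool [  0.4 141.2  -2.9] rotvec [-0.0007  0.0067 -0.0008] F [ 0.7 -0.4 -0. ] t 2.6
[338.36423417 243.7415461  287.05740867]
[304. 188.]
[335. 188.]
[305. 334.]
[332. 334.]
```

View pics/w1.png

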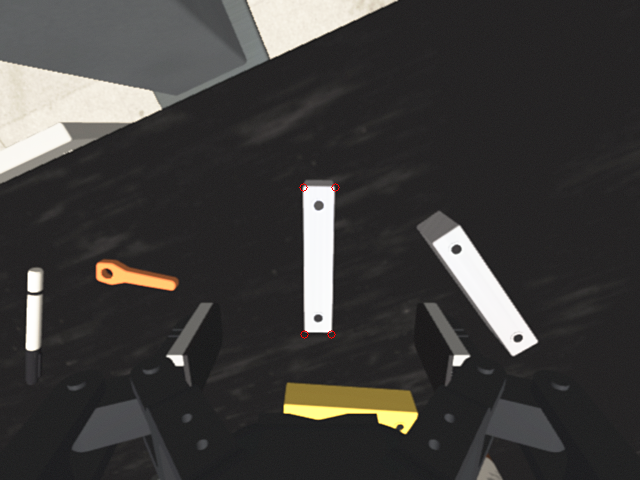

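The wrist view shows the slim bar at (318,260) with its drawn corners matching within about 1 mm. The tall bar is to the right at (480,285), clear of the fingers. I'll descend.

Request:
{"op": "play_rows", "data": {"series": [[0, 0.03, -0.001, 0, 0.003, 0, 0.085], [0, 0.03, -0.001, 0, 0.003, 0, 0.085], [0, 0.03, -0.001, 0, 0, 0, 0.085], [0, 0.02, 0, 0, 0, 0, 0.085], [0, 0.01, 0, 0, 0, 0, 0.085], [0, 0.005, 0, 0, 0, 0, 0.085], [0, 0, 0, 0, 0, 0, 0.085]]}}

```text
clock: 3.35
position: [423.3, 212.8, 20.0]
ee_rot: [-0.588, -0.396, 0.387, 0.589]
contact_force: [-1.4, -0.3, -0.3]
gripper_width: 85.3
```

Run:
```python
from h import *
M,s=tool_rot([.924,-.3824]); delta((417.5,212.2,4),M)
```

```text
pos [423.3 212.8  20. ] dworld [ -5.8  -0.6 -16. ] dtool_mm [-3.  15.9  5.2] final-frame dtool [-2.8 16.   5.1] rotvec [ 0.0049 -0.0048  0.0105] F [-1.4 -0.3 -0.3] t 3.35
```

Request:
{"op": "play_rows", "data": {"series": [[-0.001, 0.007, 0.002, 0.002, -0.002, 0.005, 0.085], [-0.001, 0.006, 0.002, 0.002, -0.002, 0.003, 0.085], [-0.001, 0.002, 0.001, 0.001, 0, 0.002, 0.085], [0, 0, 0, 0, 0, 0, 0.085]]}}

```text
clock: 3.75
position: [418.8, 213.6, 6.2]
ee_rot: [-0.587, -0.395, 0.391, 0.588]
contact_force: [-0.4, -0.1, -0.2]
gripper_width: 84.9
```

Run:
```python
from h import *
M,s=tool_rot([.924,-.3824]); delta((417.5,212.2,4),M)
```

```text
pos [418.8 213.6   6.2] dworld [-1.3 -1.4 -2.2] dtool_mm [-1.7  2.2  0.7] final-frame dtool [-1.7  2.2  0.7] rotvec [ 0.0018 -0.0002  0.0052] F [-0.4 -0.1 -0.2] t 3.75
```

Request:
{"op": "play_rows", "data": {"series": [[-0.001, 0.001, 0, 0.001, 0, 0.004, 0.05], [0, 0, 0, 0, 0, 0, 0.0], [0, 0, 0, 0, 0, 0, 0.0], [0, 0, 0, 0, 0, 0, 0.0], [0, 0, 0, 0, 0, 0, 0.0], [0, 0, 0, 0, 0, 0, 0.0], [0, 0, 0, 0, 0, 0, 0.0], [0, 0, 0, 0, 0, 0, 0.0]]}}

```text
clock: 4.55
position: [418.8, 213.1, 6.1]
ee_rot: [-0.588, -0.394, 0.392, 0.588]
contact_force: [-1.2, 1.0, 0.7]
gripper_width: 23.2
```

Run:
```python
from h import *
M,s=tool_rot([.924,-.3824]); delta((417.5,212.2,4),M); print(read_state()['gripper_width'])
```

```text
pos [418.8 213.1   6.1] dworld [-1.3 -0.9 -2.1] dtool_mm [-1.4  2.1  0.8] final-frame dtool [-1.4  2.1  0.8] rotvec [0.0016 0.0003 0.0029] F [-1.2  1.   0.7] t 4.55
23.22691606008969
```

Gripped at 23.2 mm, which agrees with the 24 mm bar. Next I lift and carry it to the jig.

Run:
```python
from h import *
M,s=tool_rot([.9773,.2119]); rows([((418.8,213.1,60),3),((490,-40,110),12)],M,0); print(s)
```

```text
[[0,-0.018,-0,0,-0.04,0,0],[0,-0.018,-0,0,-0.04,0,0],[0,-0.018,-0,0,-0.04,0,0],[-0.019,-0.004,-0.011,0,-0.04,0,0],[-0.019,-0.004,-0.011,0,-0.04,0,0],[-0.02,-0.004,-0.01,0,-0.04,0,0],[-0.02,-0.004,-0.009,0,-0.04,0,0],[-0.02,-0.004,-0.008,0,-0.04,0,0],[-0.021,-0.004,-0.007,0,-0.04,0,0],[-0.021,-0.004,-0.007,0,-0.04,0,0],[-0.021,-0.004,-0.006,0,-0.04,0,0],[-0.021,-0.004,-0.005,0,-0.04,0,0],[-0.022,-0.004,-0.004,0,-0.04,0,0],[-0.022,-0.004,-0.003,0,-0.04,0,0],[-0.022,-0.004,-0.002,0,-0.04,0,0]]
-1
```

Request:
{"op": "play_rows", "data": {"series": [[0, -0.008, 0, 0, 0, 0, 0], [0, -0.015, 0, 0, 0, 0, 0], [0, -0.018, 0, 0, 0, 0, 0], [0, -0.015, 0, 0, -0.02, 0, 0], [-0.01, -0.006, -0.006, 0, -0.04, 0, 0], [-0.019, -0.004, -0.01, 0, -0.046, 0, 0], [-0.02, -0.004, -0.01, 0, -0.046, 0, 0], [-0.02, -0.004, -0.009, 0, -0.046, 0, 0], [-0.021, -0.004, -0.008, 0, -0.046, 0, 0], [-0.021, -0.004, -0.008, 0, -0.046, 0, 0]]}}

```text
clock: 5.55
position: [437.5, 88.3, 91.9]
ee_rot: [-0.521, -0.476, 0.479, 0.522]
contact_force: [-0.9, -0.4, -3.2]
gripper_width: 23.0
```

Request:
{"op": "play_rows", "data": {"series": [[-0.021, -0.004, -0.007, 0, -0.046, 0, 0], [-0.021, -0.002, -0.006, 0, -0.046, 0, 0], [-0.021, 0, -0.005, 0, -0.046, 0, 0], [-0.021, 0, -0.004, 0, -0.046, 0, 0], [-0.02, 0, -0.003, 0, -0.046, 0, 0], [-0.015, 0, -0.002, 0, -0.046, 0, 0], [-0.008, 0, 0, 0, -0.02, 0, 0], [0, 0, 0, 0, 0, 0, 0], [0, 0, 0, 0, 0, 0, 0]]}}

```text
clock: 6.45
position: [464.5, -47.0, 99.3]
ee_rot: [-0.441, -0.548, 0.553, 0.447]
contact_force: [-0.2, -0.5, -2.8]
gripper_width: 23.1
```

Run:
```python
from h import *
M,s=tool_rot([.9773,.2119]); delta((500,-59.6,60),M); print(read_state()['gripper_width'])
```

```text
pos [464.5 -47.   99.3] dworld [ 35.5 -12.6 -39.3] dtool_mm [-19.9  38.9 -32.4] final-frame dtool [-19.8  39.3 -32. ] rotvec [-0.0107 -0.0001  0.0014] F [-0.2 -0.5 -2.8] t 6.45
23.139002828097727
```

Request:
{"op": "play_rows", "data": {"series": [[-0.005, 0.01, -0.007, -0.004, 0, 0, 0], [-0.005, 0.017, -0.008, -0.004, 0, 0, 0], [-0.005, 0.017, -0.008, -0.002, 0, 0, 0], [-0.004, 0.014, -0.005, 0, 0, 0, 0], [0, 0.006, 0, 0, 0, 0, 0], [0, 0, 0, 0, 0, 0, 0], [0, 0, 0, 0, 0, 0, 0]]}}

```text
clock: 7.15
position: [498.0, -57.5, 30.7]
ee_rot: [0.443, 0.552, -0.551, -0.443]
contact_force: [0.7, -0.9, -2.3]
gripper_width: 22.8
```

Run:
```python
from h import *
M,s=tool_rot([.9773,.2119]); delta((495.3,-60.6,26),M)
im=snap('wrist','w2')['color']; t=snap('top','t2')['color']; sd=snap('side','s2')['color']
cv2.imwrite('pics/m2.png',np.vstack([cv2.resize(im,(800,600))[100:600],])[:,:,::-1])
a=cv2.resize(t[140:300,270:370],(375,600),interpolation=2); b=cv2.resize(sd[220:340,235:355],(425,425),interpolation=2)
c=np.zeros((600,800,3),np.uint8); c[:,:375]=a; c[:425,375:]=b; cv2.imwrite('pics/n2.png',c[:,:,::-1])
```

```text
pos [498.  -57.5  30.7] dworld [-2.7 -3.1 -4.7] dtool_mm [-2.5  4.6  3.3] final-frame dtool [-2.5  4.7  3.3] rotvec [0.0004 0.0037 0.0016] F [ 0.7 -0.9 -2.3] t 7.15
```

View pics/m2.png

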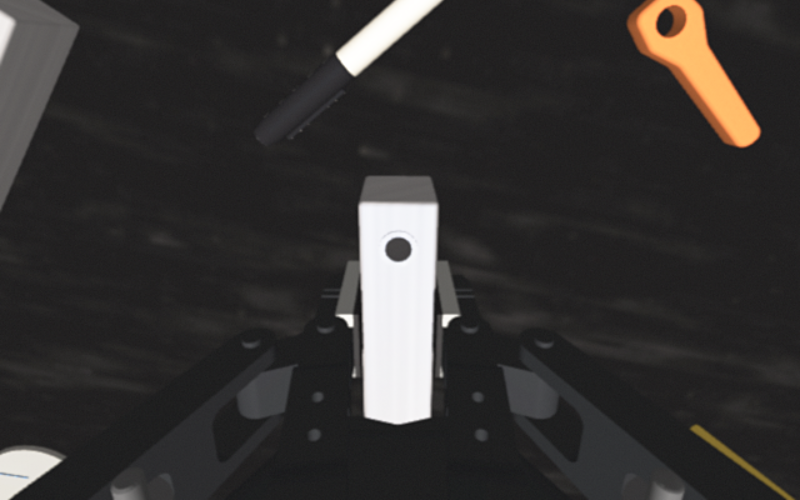

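View pics/n2.png

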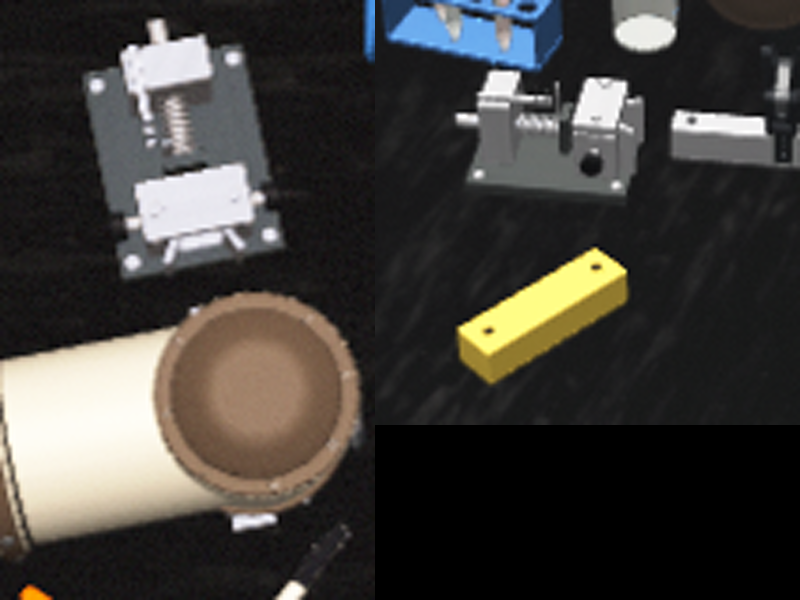

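The wrist view shows the bar's rear end straight between the pads. The side crop shows the bar level, with its leading end at crop (675,125) and the gate ahead of it. I'll overlay the expected bar and jig edges on the side view to check alignment.

```bash
cat >> h.py <<'E'
JO=np.array([656.8,-25.6,0.]); a=.2135; U=np.array([np.cos(a),np.sin(a),0]); V=np.array([-U[1],U[0],0])
J=lambda x,y,z: JO+x*U+y*V+np.array([0,0,z])
def jigpose():
    s=read_state(); q=s['position']-JO; return np.array([q@U,q@V,q[2]])
E
python3 - <<'E'
from h import *
d=load('s2'); im=d['color'][:,:,::-1].copy(); S=6; u0,v0=255,225
c=cv2.resize(im[v0:v0+95,u0:u0+130],None,fx=S,fy=S,interpolation=2)
t=np.array([498.,-57.5,30.7]); M=R.from_quat([0.443,0.552,-0.551,-0.443]).as_matrix(); ub=-M[:,2]; vb=np.cross([0,0,1],ub)
print('ub',ub, 'jig frame tcp',(t-JO)@U,(t-JO)@V)
C=t+25.2*ub; C[2]=24.6
def L(P,col):
    q=np.array([((proj(d,p)-[u0,v0]+.5)*S) for p in P]).astype(int); cv2.polylines(c,[q],True,col,1)
bz=np.array([0,0,1.])
L([C+65*ub+12*vb,C+65*ub+12*vb+30*bz,C-65*ub+12*vb+30*bz,C-65*ub+12*vb],(0,0,255))
L([C+65*ub-12*vb+30*bz,C+65*ub+12*vb+30*bz,C-65*ub+12*vb+30*bz,C-65*ub-12*vb+30*bz],(0,0,255))
L([J(-40,50,12),J(-40,-50,12),J(90,-50,12),J(90,50,12)],(0,255,0))
L([J(56,18,70),J(82,18,70),J(82,-18,70),J(56,-18,70)],(0,255,0))
L([J(-30,31.5,64),J(5,31.5,64),J(5,-31.5,64),J(-30,-31.5,64)],(0,255,0))
cv2.imwrite('pics/o2.png',c)
E
```

```text
ub [0.97647389 0.21563285 0.00110212] jig frame tcp -161.95352320497196 2.471097225240552
```

View pics/o2.png

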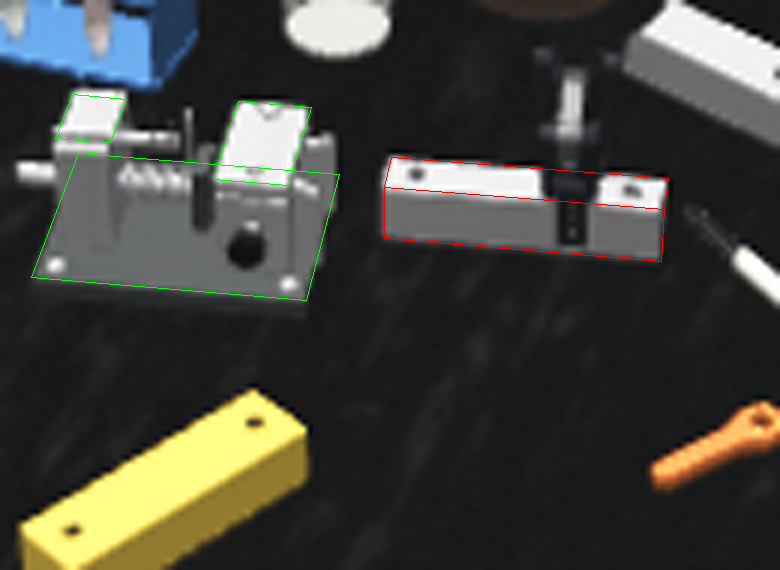

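The bar is level with the projected outline, and the jig outlines agree within about 1 mm. I'll correct the lateral offset and height before entering.

Request:
{"op": "play_rows", "data": {"series": [[-0.001, 0.002, 0, 0, 0.002, 0.001, 0], [-0.001, 0.002, 0, 0, 0.001, 0, 0], [-0.001, 0.001, 0, 0, 0, 0, 0], [0, 0, 0, 0, 0, 0, 0], [0, 0, 0, 0, 0, 0, 0]]}}

```text
clock: 7.8
position: [499.6, -60.4, 27.7]
ee_rot: [0.445, 0.552, -0.549, -0.443]
contact_force: [0.3, 0.9, -2.1]
gripper_width: 22.8
```

Run:
```python
from h import *
M,s=tool_rot(U); print(jigpose().round(1)); delta(J(-113,0,26),M)
```

```text
[-161.    -0.7   27.7]
pos [499.6 -60.4  27.7] dworld [46.7 10.9 -1.7] dtool_mm [  0.7   2.  -48. ] final-frame dtool [  0.7   1.7 -48. ] rotvec [0.0056 0.0006 0.0004] F [ 0.3  0.9 -2.1] t 7.8
```

Request:
{"op": "play_rows", "data": {"series": [[0, 0.001, -0.006, 0.003, 0, 0, 0], [0.001, 0, -0.008, 0.002, 0, 0, 0], [0, 0, -0.008, 0, 0, 0, 0], [0, 0, -0.007, 0, 0, 0, 0], [0, 0, -0.006, 0, 0, 0, 0], [0, 0, -0.004, 0, 0, 0, 0], [0, 0, 0, 0, 0, 0, 0], [0, 0, 0, 0, 0, 0, 0]]}}

```text
clock: 8.6
position: [542.1, -50.0, 26.4]
ee_rot: [0.444, 0.551, -0.55, -0.444]
contact_force: [-0.4, -0.6, -2.6]
gripper_width: 23.0
```

Run:
```python
from h import *
M,s=tool_rot(U); print(jigpose().round(1)); delta(J(-83,0,26),M)
```

```text
[-117.3    0.5   26.4]
pos [542.1 -50.   26.4] dworld [33.6  6.8 -0.4] dtool_mm [ -0.5   0.4 -34.3] final-frame dtool [ -0.5   0.4 -34.3] rotvec [0.0009 0.0009 0.0003] F [-0.4 -0.6 -2.6] t 8.6
```

No contact so far. I'll advance about 30 mm, to just short of the stop.

Request:
{"op": "play_rows", "data": {"series": [[-0.0003, 0, -0.004, 0, 0.001, 0, 0], [0, 0, -0.005, 0, 0, 0, 0], [0, 0, -0.006, 0, 0, 0, 0], [0, 0, -0.006, 0, 0, 0, 0], [0, 0, -0.005, 0, 0, 0, 0], [0, 0, -0.004, 0, 0, 0, 0], [0, 0, 0, 0, 0, 0, 0], [0, 0, 0, 0, 0, 0, 0]]}}

```text
clock: 9.4
position: [573.6, -43.5, 26.2]
ee_rot: [0.444, 0.551, -0.55, -0.444]
contact_force: [0.0, 0.1, -3.4]
gripper_width: 23.0
```

Run:
```python
from h import *
M,s=tool_rot(U); print(jigpose().round(1), read_state()['contact_force']@np.c_[U,V]); delta(J(-68.2,0,26),M)
```

```text
[-85.1   0.1  26.2] [0.07309005 0.11946244]
pos [573.6 -43.5  26.2] dworld [16.5  3.4 -0.2] dtool_mm [ -0.1   0.2 -16.9] final-frame dtool [ -0.1   0.2 -16.9] rotvec [ 0.0002 -0.0003  0.0004] F [ 0.   0.1 -3.4] t 9.4
```

Request:
{"op": "play_rows", "data": {"series": [[0, 0, -0.003, 0, 0, 0, 0], [0, 0, -0.003, 0, 0, 0, 0], [0, 0, -0.003, 0, 0, 0, 0], [0, 0, -0.003, 0, 0, 0, 0], [0, 0, -0.002, 0, 0, 0, 0], [0, 0, 0, 0, 0, 0, 0]]}}

```text
clock: 10.0
position: [583.5, -41.4, 25.5]
ee_rot: [-0.442, -0.548, 0.553, 0.447]
contact_force: [-3.4, -1.0, -0.3]
gripper_width: 23.1
```

Run:
```python
from h import *
M,s=tool_rot(U); print(jigpose().round(1), read_state()['contact_force']@np.c_[U,V]); delta(J(-68.2,0,26),M)
```

```text
[-75.    0.1  25.5] [-3.51456557 -0.23571444]
pos [583.5 -41.4  25.5] dworld [6.7 1.3 0.5] dtool_mm [-0.1 -0.5 -6.8] final-frame dtool [-0.1 -0.5 -6.8] rotvec [-0.01   -0.0014  0.0013] F [-3.4 -1.  -0.3] t 10.0
```

Contact is where expected: 3.5 N at 3.2 mm past the predicted touch. I'll press about 6 mm more.

Request:
{"op": "play_rows", "data": {"series": [[0, 0, -0.003, -0.005, 0, 0, 0], [0, 0, -0.003, -0.005, 0, 0, 0], [0, 0, -0.002, 0, 0, 0, 0], [0, 0, 0, 0, 0, 0, 0], [0, 0, 0, 0, 0, 0, 0]]}}

```text
clock: 10.5
position: [584.1, -41.2, 24.2]
ee_rot: [-0.441, -0.546, 0.553, 0.449]
contact_force: [-4.6, -1.2, 0.4]
gripper_width: 22.9
```

Run:
```python
from h import *
M,s=tool_rot(U); print(jigpose().round(1), read_state()['contact_force']@np.c_[U,V]); delta(J(-68.2,0,26),M)
```

```text
[-74.3   0.2  24.2] [-4.71648685 -0.15799294]
pos [584.1 -41.2  24.2] dworld [6.  1.1 1.8] dtool_mm [-0.1 -1.9 -6.1] final-frame dtool [-0.2 -1.8 -6.1] rotvec [-0.0151 -0.003   0.0029] F [-4.6 -1.2  0.4] t 10.5
```

Request:
{"op": "play_rows", "data": {"series": [[0, -0.002, -0.005, -0.015, -0.002, 0.002, 0], [0, -0.002, -0.005, -0.015, -0.002, 0.002, 0]]}}

```text
clock: 10.7
position: [586.5, -40.6, 24.5]
ee_rot: [-0.444, -0.549, 0.55, 0.445]
contact_force: [-5.9, -2.8, -6.4]
gripper_width: 23.0
```

Run:
```python
from h import *
M,s=tool_rot(U); print(jigpose().round(1), read_state()['contact_force']@np.c_[U,V]); delta(J(-68.2,0,26),M)
```

```text
[-71.9   0.2  24.5] [-6.39217076 -1.45145515]
pos [586.5 -40.6  24.5] dworld [3.6 0.5 1.5] dtool_mm [-0.2 -1.5 -3.6] final-frame dtool [-0.2 -1.5 -3.7] rotvec [-0.002  -0.0025  0.0007] F [-5.9 -2.8 -6.4] t 10.7
```

Request:
{"op": "play_rows", "data": {"series": [[0, -0.001, -0.005, -0.006, -0.002, 0, 0], [0, -0.001, -0.005, -0.006, -0.001, 0, 0]]}}

```text
clock: 10.9
position: [588.7, -40.3, 23.6]
ee_rot: [-0.442, -0.549, 0.551, 0.447]
contact_force: [-8.8, -1.4, 2.4]
gripper_width: 22.9
```

Run:
```python
from h import *
M,s=tool_rot(U); print(jigpose().round(1), read_state()['contact_force']@np.c_[U,V]); delta(J(-68.2,0,26),M)
```

```text
[-69.6   0.1  23.6] [-8.91027595  0.46769452]
pos [588.7 -40.3  23.6] dworld [1.4 0.2 2.4] dtool_mm [-0.1 -2.4 -1.4] final-frame dtool [-0.1 -2.4 -1.4] rotvec [-0.0069 -0.0019  0.0021] F [-8.8 -1.4  2.4] t 10.9
```

Request:
{"op": "play_rows", "data": {"series": [[0, -0.003, -0.004, -0.008, -0.001, 0.001, 0], [0, -0.002, -0.004, -0.008, -0.001, 0.001, 0]]}}

```text
clock: 11.1
position: [587.3, -40.4, 24.8]
ee_rot: [-0.441, -0.547, 0.553, 0.448]
contact_force: [-8.0, -1.5, -4.0]
gripper_width: 23.0
```

Run:
```python
from h import *
M,s=tool_rot(U)
for i in range(8):
    print(jigpose().round(1), (read_state()['contact_force']@np.c_[U,V,[0,0,1]]).round(1)); snap('side','s3')
delta(J(-68.2,0,26),M)
```

```text
[-71.    0.2  24.8] [-8.1  0.2 -4. ]
[-70.9   0.2  24.8] [-8.1  0.5 -2.6]
[-70.9   0.2  24.8] [-9.1 -0.1 -3.9]
[-70.9   0.2  24.7] [-8.3  0.2 -3.4]
[-70.9   0.2  24.7] [-7.8 -0.5 -2.5]
[-70.9   0.2  24.7] [-7.7 -0.7 -2. ]
[-70.9   0.2  24.7] [-7.9  0.5 -3.1]
[-70.9   0.2  24.8] [-6.8  0.5 -2.4]
pos [587.5 -40.4  24.7] dworld [2.7 0.4 1.3] dtool_mm [-0.2 -1.3 -2.7] final-frame dtool [-0.2 -1.3 -2.7] rotvec [-0.0117 -0.0029  0.0023] F [-8.  -2.6 -2.4] t 11.5
```

The hold is stable at about 8 N. I'll nudge it toward 10 N.

Request:
{"op": "play_rows", "data": {"series": [[0, -0.002, -0.006, -0.012, -0.002, 0.002, 0]]}}

```text
clock: 11.6
position: [588.5, -40.2, 24.6]
ee_rot: [-0.442, -0.547, 0.552, 0.447]
contact_force: [-8.2, -2.7, -2.9]
gripper_width: 23.5
```

Run:
```python
from h import *
M,s=tool_rot(U)
for i in range(10):
    print(jigpose().round(1), (read_state()['contact_force']@np.c_[U,V,[0,0,1]]).round(1)); snap('side','s4')
delta(J(-68.2,0,26),M)
```

```text
[-69.9   0.2  24.6] [-8.6 -0.9 -2.9]
[-69.8   0.2  24.6] [-8.4 -0.9 -2.4]
[-69.9   0.2  24.6] [-9.1  0.  -1.7]
[-69.9   0.2  24.6] [-8.9 -0.3 -1.7]
[-70.    0.2  24.6] [-8.3 -0.3 -2. ]
[-70.    0.2  24.6] [-8.6  0.3 -2.4]
[-70.    0.2  24.6] [-8.6 -0.7 -1.7]
[-70.    0.2  24.6] [-9.2 -0.7 -2.5]
[-70.    0.2  24.6] [-8.5 -1.  -2.4]
[-70.    0.2  24.6] [-8.5 -0.3 -1.9]
pos [588.4 -40.2  24.6] dworld [1.8 0.2 1.4] dtool_mm [-0.2 -1.4 -1.8] final-frame dtool [-0.2 -1.4 -1.8] rotvec [-0.011  -0.0027  0.0014] F [-9.1 -1.9 -1.3] t 12.1
```

Request:
{"op": "play_rows", "data": {"series": [[0, -0.002, -0.0075, -0.014, -0.002, 0.001, 0]]}}

```text
clock: 12.2
position: [590.0, -39.9, 24.3]
ee_rot: [-0.442, -0.548, 0.552, 0.447]
contact_force: [-10.5, -2.1, -2.1]
gripper_width: 22.9
```

Run:
```python
from h import *
for i in range(12):
    d=snap('side','s5')
    if i%3==2: print(jigpose().round(1), (read_state()['contact_force']@np.c_[U,V,[0,0,1]]).round(1))
t=snap('top','t5')['color']; im=d['color']
a=cv2.resize(t[135:225,280:340],(400,600),interpolation=2); b=cv2.resize(im[225:290,255:335],(400,325),interpolation=2)
c=np.zeros((600,800,3),np.uint8); c[:,:400]=a; c[:325,400:]=b
for i,(x,y,z) in enumerate(((26,17.5,84),(34,17.5,84))):
    q=proj(d,J(x,y,z)); print(q); cv2.circle(c,(int(400+(q[0]-254.5)*5),int((q[1]-224.5)*5)),3,(255,0,0),1)
cv2.imwrite('pics/f5.png',c[:,:,::-1]); print(read_state()['gripper_width'])
```

```text
[-68.4   0.2  24.3] [-11.2  -0.2  -1.6]
[-68.4   0.2  24.3] [-10.1  -0.1  -0.8]
[-68.4   0.2  24.3] [-11.3  -0.1  -1.8]
[-68.4   0.2  24.4] [-9.6 -0.3 -1.3]
[283.34314629 244.93886439]
[280.50288764 244.71663804]
23.05771375563717
```

View pics/f5.png

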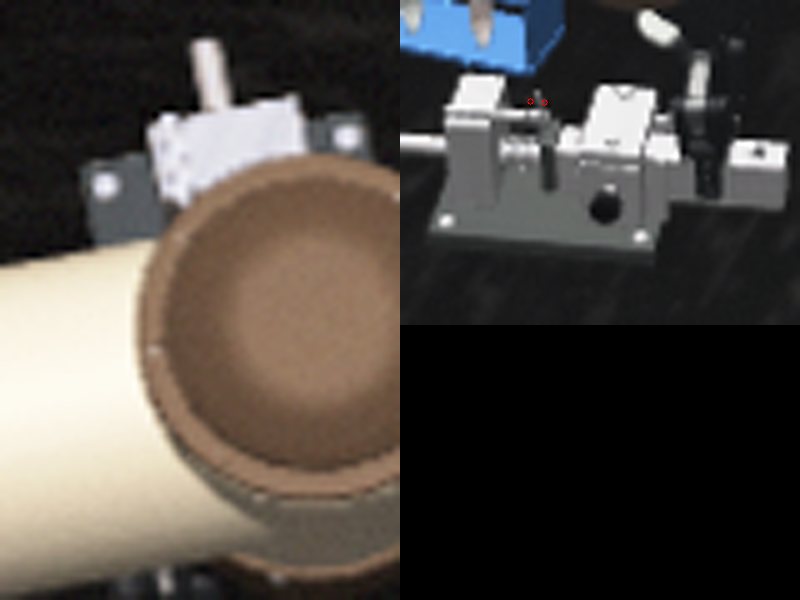

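The blade tip at (538,95) in the side crop stands midway between the projected ticks at (531,101) and (544,102). The force is steady at about 10.5 N with no movement over 0.6 s, so I'm handing in.

```bash
python3 -c "
from h import *
print(job_done()); print(jigpose().round(1),read_state()['contact_force'].round(1))"
```

```text
the job is handed in; nothing more can be done
None
the job is handed in; nothing more can be done
```

I picked out the slim bar by its measured top face, about 131 x 26 mm at 30 mm height. I gripped it 25 mm behind its centre, carried it to the jig and slid it through the throat against the sprung stop. The job is handed in with the gripper still holding the bar and pressing; no verdict was reported.

**Last checks, before handing in:**
- **Force:** about 10.5 N along the push (readings 9.6 to 11.3 N), with no drift over 0.6 s.
- **Stop travel:** about 9.8 mm by arm position. In the side view the index blade stands midway between where the two ticks should be.
- **Bar position:** about 0.2 mm off the throat's centre line, about 0.01 rad off level, and its underside at about 18 mm. These are worked out from the arm position, assuming the bar did not slip in the grip.
- **Grip:** finger opening 23.1 mm on the 24 mm bar.
- **Time:** about 13 s of the 42 s allowed.

**Disagreements and gaps:**
- **Arm giving under load:** the first press commands only reached about 5 N, so I used larger steps to get to 10 N.
- **Vertical force:** at first contact and during the press it swung between about +2 and −6 N, which may mean light rubbing in the throat. It was about −1.5 N at the end.
- **Not re-checked:** I did not measure the other two bars, the beaker or the bottle again at the end. The carrying path kept clear of them.

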